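# Set the stop bar of the slotting jig to the blue bolt

## Robot

A 6-joint arm with a two-finger parallel gripper is mounted at the origin on the work surface. World frame = base frame: x ahead of the robot, y to its left, z up, the work surface at z = 0. Lengths are in m, angles in rad, forces in N, time in s.
With the tool pointing down it reaches from about 0.3 to 0.85 m from the base axis. Payload 4.2 kg.
Tool frame: the origin (TCP) lies between the finger pads; the fingertips stand 14 mm ahead of it and the grasp point (between the pads) lies 5 mm behind it; z points along the fingers, y is the line along which they close (so a half turn about z gives the same grasp; the last joint's range is limited). The gripper opens to 91 mm and grips with 3 to 60 N. Pads are 32 mm wide; open, the fingers measure 118 mm over their backs; the gripper's body (76 mm by 178 mm) begins 60 mm behind the grasp point.
Start: joints at [1.277, 0.32, 1.565, -0, 1.257, -0.02], TCP at [0.155, 0.554, 0.189] pointing down, gripper open.
Joint ranges: [-3.11, 3.11], [-0.84, 2.01], [0.21, 2.61], [-1.34, 4.49], [0.05, 2.63], [-2.56, 2.56]. Speed limits (rad/s): [2.57, 2.57, 3.14, 3.14, 3.14, 3.14].

## Interface

Orientations are given as a rotation vector (axis times angle).
In Python, from station import robot gives the robot as it stands. Calls block until the motion is done:
- robot.goto(position, orientation): joint-space move of the TCP to a pose.
- robot.servo_line(position, velocity=0.15, frame=None, until_force=None): straight line of the TCP; frame=None keeps the orientation; velocity is the mean speed in m/s. With until_force (N) it stops when the force on the tool has changed by that much, and returns True; else False.
- robot.movej(angles): joint-space move.
- robot.release() and robot.grasp(force=None): open the fingers fully, or close them until they stop; force is the grip in N (None keeps the last).
- robot.pause(seconds).
- robot.ik(position, orientation): joint angles nearest the present ones, or None.
- robot.get_image(name): name is "scene" or "top" or "wrist"; returns the picture (480x640x3 uint8, red, green, blue); there is no depth.
- robot.camera_model(name): a dict with "camera_matrix" (3x3 intrinsics, pixels), "k1" (the pictures are not rectified: a ray, as slopes to the right and down, at radius r is drawn at 1 + k1 r^2 times it, then the intrinsics apply), "cam_to_world" (4x4, takes a point from camera to world coordinates). Camera axes: x right, y up, looking along -z (the intrinsics and any distortion apply to the point x, -y, -z); pixel columns grow to the right and rows downward; lengths in m; the calibration is good to about 2 mm. A picture is of the moment at which its call begins: read the wrist's pose just before it. camera_model takes no time and is no camera call; for the wrist camera it gives the pose at the moment of the call.
A pose or a line that the arm cannot do raises robot.Unreachable and nothing moves.
- robot.close_job(): hands the job in; it is judged then, once.
Readings, each from a call of its own:
- robot.get_t(): time.
- robot.get_q(): joint angles.
- robot.get_dq(): joint speeds.
- robot.get_tau(): joint torques, N m.
- robot.get_ee_pos(): TCP position.
- robot.get_ee_rot(): TCP orientation.
- robot.get_contact_force(): force on the tool from outside, world axes, zero at the start.
- robot.get_torque(): the same for the moment, N m.
- robot.get_width(): finger opening in m.
- robot.get_finger_force(): force on a finger pad.
Only numpy, scipy, OpenCV 4.12 (cv2) and the standard library are available. Lean on these libraries where they do the work, as an engineer would, in place of code of your own. Each camera call takes 0.05 s, during which the arm holds its last target. There are 200 camera calls.

## Task

The slotting jig has to be set for the blue batch of card holders: take the walnut stop bar by its yellow handle, lift it just clear of the short bolts, swing it about its loose pivot bolt and lower it so that its slot goes down over the blue short bolt and the bar lies flat on the white board, then let go. Leave the finished white card holder on the corner of the board where it stands.

Things in the scene. Friction and masses are not known exactly. Their poses are not given: they have to be found in the camera images.
- jig: Fixed white laminated board 335 x 375 x 18 mm. Origin: table height, on the axis of the upright steel pivot bolt (10 mm thick; 34 mm wide head from 75 to 85 mm above the board). The board spans x -45 to 290, y -140 to 235 mm; z up. Three short bolts stand on it, 180 mm from the pivot at -24, 0 and 24 degrees from its x; their colours swap places.
- bar: Loose flat walnut bar 245 x 54 x 12 mm, 0.3 kg, its 20 mm hole on the pivot bolt; can rise 63 mm. Origin: hole centre, underside; x along the bar to the slot (44 along x, 26 wide, closed, centre at x = 180 mm); z up. Yellow handle block at x = 90 (balance point): 60 along x, 26 across y, top 57 mm above the underside. Starts 46 to 62 degrees to +y of the board's x, flat on the board.
- bolt_blue: The fixed short bolt to use: upright, steel, 10 mm thick, 28 mm tall above the board, with a tapered blue tip and a flat blue disc 34 mm across on the board at its foot. Origin: on its axis, at the board's upper face; z up. Two more bolts, red and green, are alike but for the colour.
- holder_white: Finished walnut card holder with white resin, 95 x 40 x 45 mm, 0.16 kg, standing loose on the board's corner at its +x +y end, outside the bar's swing. Origin: centre of its underside; x along its length, z up.

How it is judged:
At the end, for the whole second after the job is handed in: The bar lies flat on the board (its underside at the hole no more than 5 mm above the board, tilted less than 0.05 rad) and at rest, its round hole still on the pivot bolt and the blue bolt standing inside its slot (within 24 mm along and 12 mm across of the slot's centre) (x of bolt_blue in the frame of bar between 0.156 and 0.204 m and y of bolt_blue in the frame of bar between -0.012 and 0.012 m and horizontal distance between bar and jig below 0.012 m and z of bar in the frame of jig below 0.023 m and angle between bar's own z axis and vertical below 0.05 rad and linear speed of bar below 0.02 m/s); the robot touches nothing.
It fails at once if the white card holder is shifted by more than 30 mm or tipped (distance of holder_white from where it was at the start of the episode above 0.03 m or angle between holder_white's own z axis and vertical above 0.4 rad).
It also fails if it takes over 35 s, if anything falls off the work surface, if the arm or the gripper's body presses on something with over 40 N, if the wrist force passes 120 N, or if a joint passes its speed limit or range.

## Working session

There is one attempt and no reset: what is moved stays moved. The work goes in short steps, each a Python script; the robot and the scene stay as the last script left them, time stands still between calls to the robot, and variables do not carry over. Pictures are saved under pics/ and viewed, at most 11 in all, crops included, and the job is handed in when it is done.

```bash
mkdir -p pics; python3 - <<'E'
from station import robot
import cv2,numpy as np
for n in("top","scene"):
    cv2.imwrite(f"pics/{n}0.png",robot.get_image(n)[:,:,::-1]); m=robot.camera_model(n); print(n,m)
print(robot.get_t())
E
```

```text
top {'camera_matrix': array([[474.33403031,   0.        , 315.99249957],
       [  0.        , 474.33403031, 244.09086042],
       [  0.        ,   0.        ,   1.        ]]), 'k1': -0.06216958312485449, 'cam_to_world': array([[ 0.01149929,  0.99849039, -0.05370948,  0.55116959],
       [-0.99981095,  0.01232352,  0.01504004,  0.04700845],
       [ 0.01567922,  0.05352637,  0.99844333,  0.82478482],
       [ 0.        ,  0.        ,  0.        ,  1.        ]])}
scene {'camera_matrix': array([[606.32201607,   0.        , 324.80821319],
       [  0.        , 606.32201607, 233.6883374 ],
       [  0.        ,   0.        ,   1.        ]]), 'k1': 0.0013325516510346044, 'cam_to_world': array([[ 0.20009929, -0.63196297,  0.74872096,  1.18646952],
       [ 0.9795587 ,  0.14511679, -0.13930498, -0.05662185],
       [-0.02061639,  0.76129095,  0.64808259,  0.55994173],
       [ 0.        ,  0.        ,  0.        ,  1.        ]])}
0.1
```

View pics/top0.png

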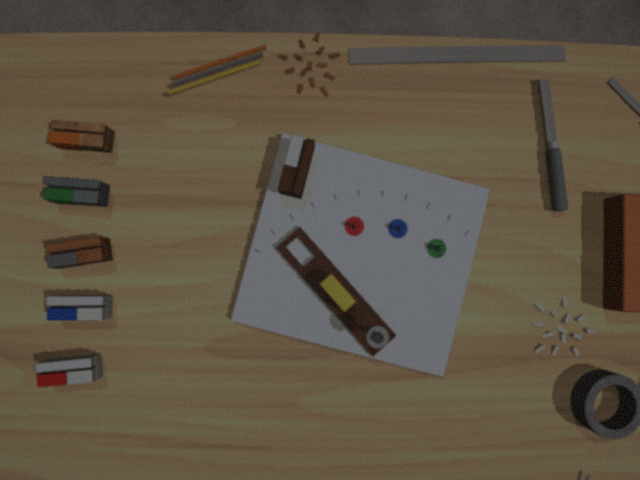

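View pics/scene0.png

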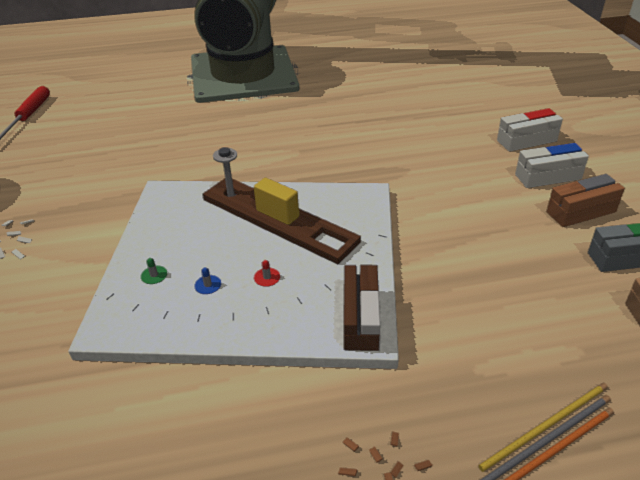

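The top view shows the pivot head at about (377,337), the slot at (300,248), the yellow handle at (338,293) and the discs: red (354,226), blue (398,228), green (436,248). Blue is the middle bolt. The holder stands at (297,168). Next I compute the poses.

```bash
python3 - <<'E'
from station import robot
from h import *
im=cv2.imread("pics/top0.png")[:,:,::-1].copy(); m=robot.camera_model("top")
B=blobs(im); 
c={'green':(436,248)}
for n in B:
    for _,s,p in B[n]:
        if 240<p[0]<480 and 140<p[1]<370: c[n]=p
cor=[(285,135),(489,187),(443,375)]
P=onz(m,cor+[c['red'],c['blue'],c['green']],.018)
a=np.radians([24,0,-24])
J=np.r_[[[.290,.235],[.290,-.140],[-.045,-.140]],.18*np.c_[np.cos(a),np.sin(a)]]
def f(x,Q=J): C,S=np.cos(x[2]),np.sin(x[2]); return Q@np.array([[C,S],[-S,C]])+x[:2]
w=np.array([.4]*3+[1]*3)[:,None]
s=least_squares(lambda x:((f(x)-P)*w).ravel(),[.4,0,0]); print("jig",s.x,"res mm",(1e3*(f(s.x)-P)).round(1).tolist())
print("head",onz(m,[(377,337)],.103)); 
sl=onz(m,[(300,248)],.03)[0]; d=sl-s.x[:2]; print("slot dist",np.hypot(*d),"barang rel deg",np.degrees(np.arctan2(d[1],d[0])-s.x[2]))
y=[b for b in B['yellow'] if 240<b[2][0]<480 and 140<b[2][1]<370][0]
r=cv2.minAreaRect(np.argwhere(y[0])[:,::-1].astype(np.float32)); bp=onz(m,cv2.boxPoints(r),.075); print("handle",onz(m,[r[0]],.075),[(bp[i]-bp[i-1]).round(4) for i in range(4)])
cr=cv2.resize(im[120:385,225:500],None,fx=2.1,fy=2.1,interpolation=2)
cv2.imwrite("pics/crop.png",np.clip(cr[:,:,::-1]*1.8,0,255))
E
```

```text
jig [ 0.44910715 -0.06071982 -0.24729639] res mm [[5.0, 5.5], [-1.8, -2.2], [-3.0, -1.6], [-0.3, -0.1], [0.0, 0.6], [0.2, -0.7]]
head [[ 0.45005774 -0.05800319]]
slot dist 0.18446638767701742 barang rel deg 55.779096239840655
handle [[0.5156743  0.00109436]] [array([0.0444, 0.0404]), array([ 0.0175, -0.0193]), array([-0.0444, -0.0404]), array([-0.0174,  0.0194])][ WARN:0@0.404] global loadsave.cpp:1063 imwrite_ Unsupported depth image for selected encoder is fallbacked to CV_8U.
```

View pics/crop.png

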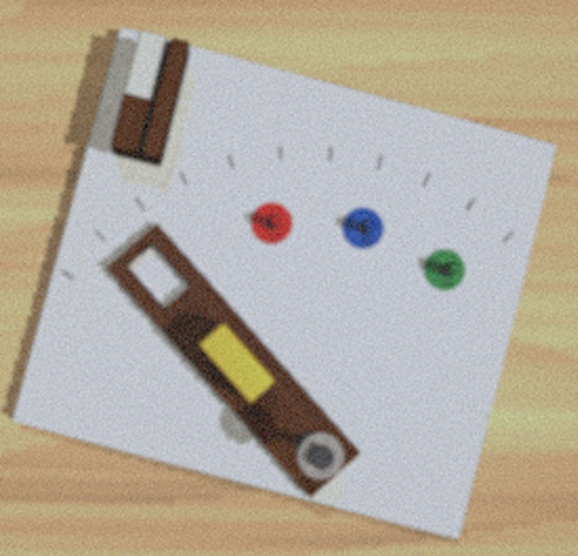

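View pics/w1.png

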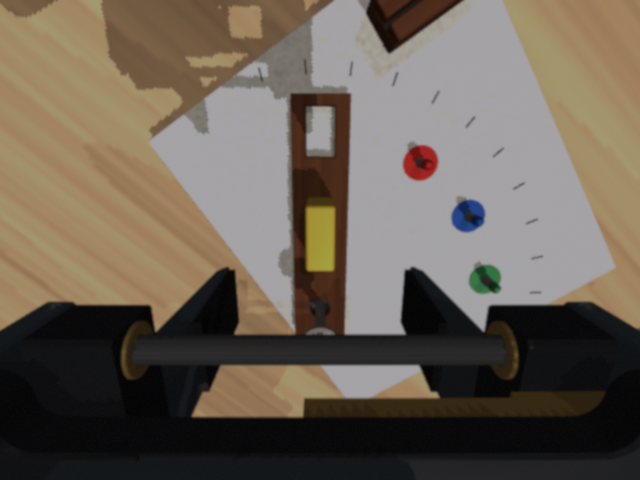

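The wrist view shows the bar upright in the picture (slot at (320,132), handle at (320,235)), centred and aligned with the fingers. I grasp, lift and swing.

```bash
python3 - <<'E'
from station import robot
from h import *
H=np.array([.5160,.0022]); th0=np.radians(42.4); th1=-.2473
robot.servo_line([*H,.050]); robot.grasp(40); robot.pause(.2)
print("width",robot.get_width(),robot.get_ee_pos(),robot.get_contact_force())
robot.servo_line([*H,.088],velocity=.08); robot.pause(.1)
print("lift",robot.get_ee_pos(),robot.get_contact_force(),robot.get_torque())
for k in range(1,9):
    d=(th1-th0)*k/8; C,S=np.cos(d),np.sin(d)
    p=PIV+np.array([[C,-S],[S,C]])@(H-PIV)
    robot.servo_line([*p,.088],velocity=.08,frame=ori(th0+d,1))
    f=robot.get_contact_force(); print(k,np.round(f,1))
robot.pause(.2)
m=robot.camera_model("wrist"); im=robot.get_image("wrist"); cv2.imwrite("pics/w2.png",im[:,:,::-1])
cv2.imwrite("pics/s2.png",robot.get_image("scene")[:,:,::-1])
print(robot.get_ee_pos(),robot.get_width(),robot.get_t())
E
```

```text
width 0.0005837943176928302 [0.51604991 0.00222291 0.05007902] [ 0.44966418 -0.16063438  1.60360999]
lift [0.51543425 0.00222364 0.08739242] [0.4596757  0.62986841 0.26775851] [-0.14322651  0.09063921 -0.00118995]
1 [-0.6  0.9  2. ]
2 [0.1 0.3 0.2]
3 [-0.9  0.3 -0.2]
4 [0.  0.2 0.3]
5 [0.4 0.4 0.5]
6 [-1.2  0.6  1. ]
7 [ 0.6  0.9 -0.3]
8 [-0.5  0.1  0.2]
[ 0.53847642 -0.08150453  0.0879833 ] 0.0005154918216715464 8.6083
```

View pics/w2.png

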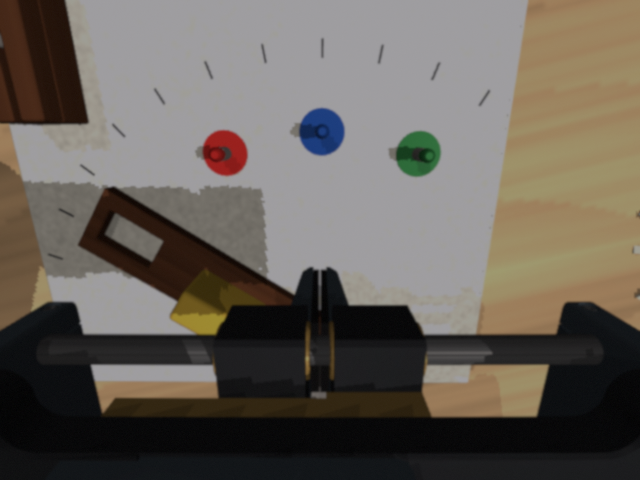

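View pics/s2.png

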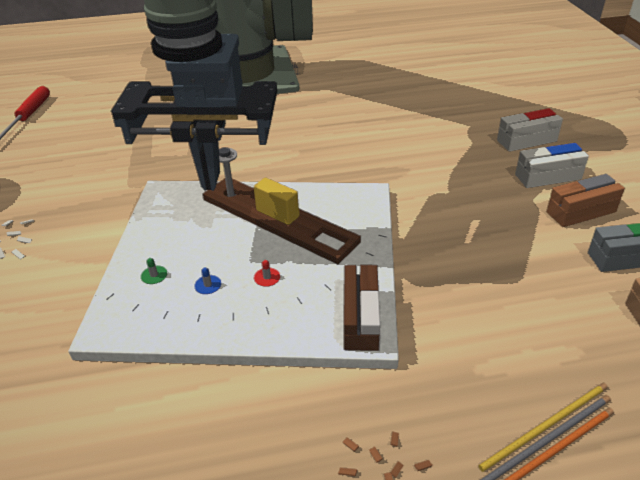

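The fingers closed to 0.5 mm, so they missed the handle: the bar never moved (still at its start in the scene view, fingertips at (210,187)). I check the TCP against the cameras by projecting it.

```bash
cat >> h.py <<'E'
def proj(m,P):
    T=np.linalg.inv(m["cam_to_world"]); c=np.atleast_2d(P)@T[:3,:3].T+T[:3,3]
    c=c*[1,-1,-1]; return cv2.projectPoints(c,np.zeros(3),np.zeros(3),m["camera_matrix"],np.array([m["k1"],0,0,0.]))[0][:,0].round(1)
E
python3 - <<'E'
from station import robot
from h import *
p=robot.get_ee_pos(); R=Ro.from_rotvec(robot.get_ee_rot()).as_matrix(); tip=p+.014*R[:,2]
print(p,R.round(3),robot.get_q())
C=np.cos;b=PIV+.18*np.array([C(-.2473),np.sin(-.2473)])
for n in("scene","top","wrist"):
    m=robot.camera_model(n); print(n,"tcp,tip,head,bluefoot",proj(m,[p,tip,[*PIV,.103],[*b,.018]]).tolist(), m["cam_to_world"][:3,3])
print(robot.camera_model("wrist"))
cv2.imwrite("pics/t3.png",robot.get_image("top")[:,:,::-1])
E
```

```text
[ 0.53847642 -0.08150453  0.0879833 ] [[ 0.97  -0.243 -0.   ]
 [-0.243 -0.97   0.   ]
 [-0.    -0.    -1.   ]] [-1.71432003e-01  3.57012071e-01  1.78288498e+00  1.67112304e-04
  1.00177331e+00  1.64517637e+00]
scene tcp,tip,head,bluefoot [[213.7, 197.8], [215.2, 206.3], [223.1, 149.6], [207.2, 284.2]] [ 1.18646952 -0.05662185  0.55994173]
top tcp,tip,head,bluefoot [[391.0, 278.6], [389.5, 278.4], [378.8, 337.6], [397.6, 228.2]] [0.55116959 0.04700845 0.82478482]
wrist tcp,tip,head,bluefoot [[320.8, 277.5], [320.8, 269.2], [323.1, 414.0], [323.2, 131.4]] [ 0.61966343 -0.10114575  0.2846256 ]
{'camera_matrix': array([[339.40862466,   0.        , 319.38672657],
       [  0.        , 339.40862466, 242.27430321],
       [  0.        ,   0.        ,   1.        ]]), 'k1': -0.00964819224050174, 'cam_to_world': array([[-0.24324021,  0.92721922,  0.28477838,  0.61966343],
       [-0.96996552, -0.23220425, -0.07244361, -0.10114575],
       [-0.00104435, -0.29384641,  0.95585208,  0.2846256 ],
       [ 0.        ,  0.        ,  0.        ,  1.        ]])}
```

View pics/t3.png

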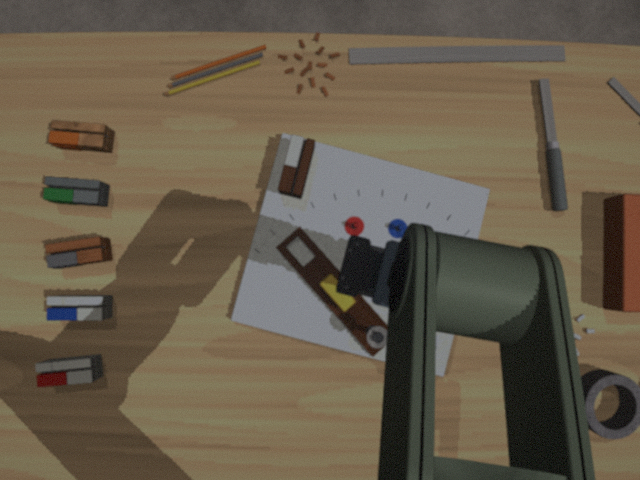

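The wrist camera agrees with the kinematics (blue foot predicted at (323,131), seen at (322,132)). The fingertips, though, appear about 35–40 mm higher than the stated tool frame puts them: (210,187) in the scene against a predicted (215,206). I measure the offset by touching the bare board with the closed tips.

```bash
python3 - <<'E'
from station import robot
from h import *
y=-.2473;C,S=np.cos(y),np.sin(y)
p=PIV+np.array([[C,-S],[S,C]])@np.array([.08,-.08])
robot.servo_line([*p,.088],velocity=.2); robot.servo_line([*p,.045],velocity=.15)
hit=robot.servo_line([*p,-.012],velocity=.04,until_force=4)
print(hit,robot.get_ee_pos(),robot.get_contact_force(),robot.get_width())
m=robot.camera_model("scene"); P=robot.get_ee_pos()
im=robot.get_image("scene"); cv2.imwrite("pics/s4.png",im[:,:,::-1]); print(proj(m,[P,P-[0,0,.014],[P[0],P[1],.018]]))
robot.servo_line([*p,.09],velocity=.2); print(robot.get_t())
E
```

```text
True [ 0.50690817 -0.15780668 -0.0068992 ] [-0.09406705 -0.04849606  4.49590102] 0.0004935817535913422
[[167.7 245.5]
 [169.5 252.8]
 [164.3 232.1]]
11.5167
```

View pics/s4.png

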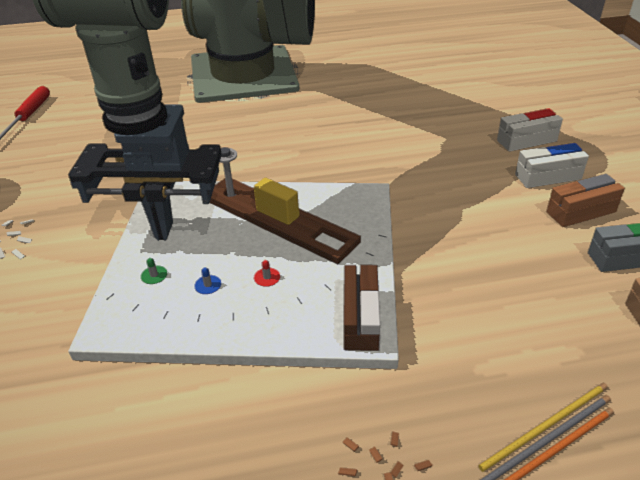

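The tips touched the board at TCP z = -0.007 instead of 0.032, so the real fingertips are 39 mm short of the stated tool frame; x and y agree. I redo the grasp with that correction and check the width before lifting.

```bash
python3 - <<'E'
from station import robot
from h import *
H=np.array([.5160,.0022]); th0=np.radians(42.4)
robot.release(); robot.goto([*H,.09],ori(th0,1))
hit=robot.servo_line([*H,.011],velocity=.12,until_force=8)
print("hit",hit,robot.get_ee_pos())
if not hit:
    robot.grasp(40); robot.pause(.1)
    print("width",robot.get_width(),robot.get_ee_pos(),robot.get_contact_force())
    if robot.get_width()>.02:
        robot.servo_line([*H,.049],velocity=.08)
        print("lift",robot.get_ee_pos(),robot.get_contact_force(),robot.get_torque(),robot.get_width())
        im=robot.get_image("scene"); cv2.imwrite("pics/s5.png",im[:,:,::-1])
print(robot.get_t())
E
```

```text
hit False [0.51666249 0.00171693 0.01145556]
width 0.02593793337794974 [0.51611162 0.00215928 0.01099679] [ 1.06053483 -0.17228352 -0.90706042]
lift [0.51558287 0.00222383 0.04879746] [-0.12117739 -0.23546987 -1.63922104] [-0.08547743  0.14387799 -0.01325148] 0.026227235580673632
16.1917
```

View pics/s5.png

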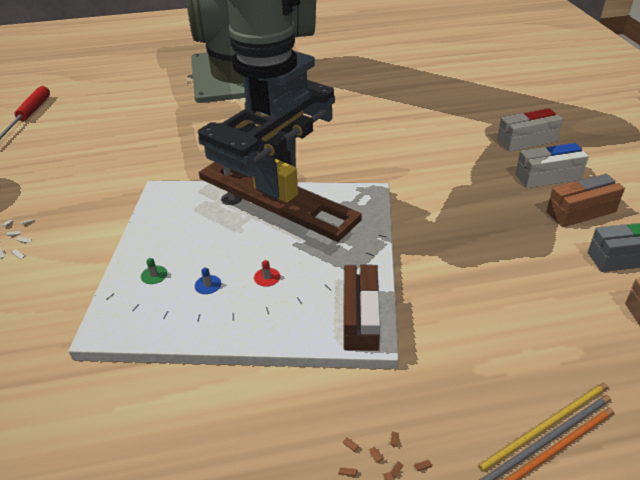

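The bar is gripped (width 26 mm) and hangs level, with its shadow well below it. I swing it now and look before lowering.

```bash
python3 - <<'E'
from station import robot
from h import *
H=np.array([.5160,.0022]); th0=np.radians(42.4); th1=-.2473
for k in range(1,8):
    d=(th1-th0)*k/7; C,S=np.cos(d),np.sin(d)
    p=PIV+np.array([[C,-S],[S,C]])@(H-PIV)
    robot.servo_line([*p,.049],velocity=.06,frame=ori(th0+d,1))
    print(k,np.round(robot.get_contact_force(),1))
    if robot.get_width()<.02: print("LOST"); break
robot.pause(.2)
m=robot.camera_model("wrist"); im=robot.get_image("wrist"); cv2.imwrite("pics/w6.png",im[:,:,::-1])
print(robot.get_ee_pos(),robot.get_width(),robot.get_t())
b=PIV+.18*np.array([np.cos(th1),np.sin(th1)]); print(proj(m,[[*b,.018],[*b,.046],[*b,.056+.012]]))
E
```

```text
1 [ 0.4 -0.2 -3. ]
2 [-0.5  0.3 -2. ]
3 [-0.   0.2 -2.1]
4 [-0.3 -0.6 -2.5]
5 [ 0.3 -0.4 -2.7]
6 [-0.   0.8 -3. ]
7 [-0.6  0.6 -2.2]
[ 0.53848069 -0.08152121  0.04899274] 0.025422575065381772 19.0083
[[323.9 130.3]
 [324.5 129.2]
 [325.1 128.1]]
```

View pics/w6.png

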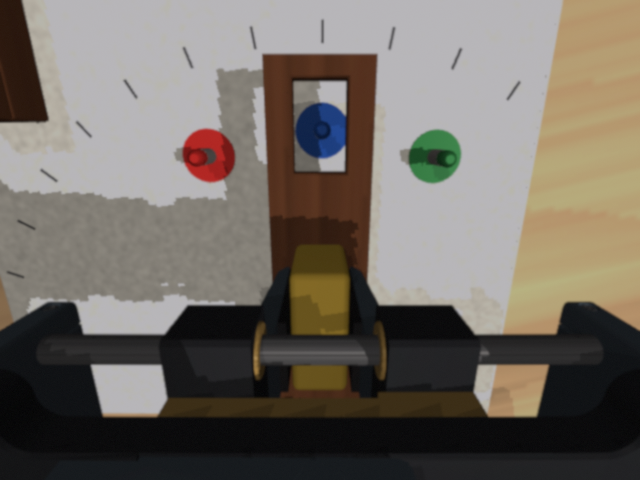

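The blue bolt at (322,130) shows through the middle of the slot (columns 293–348, rows 78–173). I lower, release and check.

```bash
python3 - <<'E'
from station import robot
from h import *
p=robot.get_ee_pos().copy(); p[:2]=[.53848,-.0815]
hit=robot.servo_line([*p[:2],.010],velocity=.05,until_force=10)
z=robot.get_ee_pos()[2]; print(hit,z,robot.get_contact_force(),robot.get_width())
if z<.018:
    robot.release(); robot.servo_line([*p[:2],.12],velocity=.2); robot.pause(.2)
    m=robot.camera_model("wrist"); a=robot.get_image("wrist"); b=robot.get_image("scene")
    cv2.imwrite("pics/f.png",np.hstack([a,b])[:,:,::-1][::1]); f=cv2.imread("pics/f.png"); cv2.imwrite("pics/f.png",cv2.resize(f,(800,300),interpolation=cv2.INTER_AREA))
print(robot.get_ee_pos(),robot.get_t())
E
```

```text
True 0.010934178036604687 [-0.50127728 -0.43940965  3.03414942] 0.025840229464859928
[ 0.53791329 -0.08138099  0.11892327] 21.8083
```

View pics/f.png

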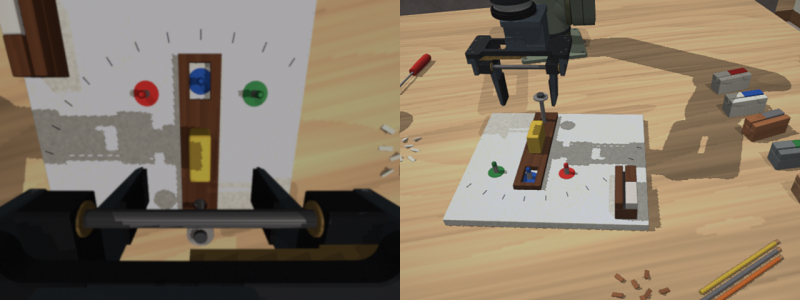

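The bar lies flat with the blue bolt inside the slot (wrist view (200,82)), the gripper is clear, and the holder has not moved.

```bash
python3 -c "
from station import robot
print(robot.close_job())"
```

```text
the job is handed in; nothing more can be done
None
```

The job is handed in at about 22 s: the bar lies flat with its slot over the blue bolt, the gripper is clear and the holder has not moved; the first grasp closed on air because the fingertips sit 39 mm short of the stated tool frame, which I measured by touching the board and corrected.

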